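# Free the hole punch from its catch and hold it up for inspection

### The arm

A 6-joint arm with a two-finger parallel gripper is mounted at the origin on the work surface. World frame = base frame: x ahead of the robot, y to its left, z up, the work surface at z = 0. Lengths are in m, angles in rad, forces in N, time in s.
With the tool pointing down it reaches from about 0.375 to 0.825 m from the base axis. Payload 5.5 kg.
Tool frame: the origin (TCP) lies on the mounting face of the last link; the fingertips stand 173 mm ahead of it and the grasp point (between the pads) lies arm.tcp_to_grasp ahead of it (arm.tcp_to_grasp is the distance from the TCP to the grasp point, in m); z points along the fingers, y is the line along which they close (so a half turn about z gives the same grasp; the last joint's range is limited). The gripper opens to 85 mm and grips with 20 to 120 N. Pads are 22 mm wide; open, the fingers measure 114 mm over their backs; the gripper's body (76 mm by 85 mm) begins 54 mm behind the grasp point. The pads swing forward as they close: fully open they stand 13 mm farther back than shut.
Start: joints at [1.154, 0.314, -0.047, 1.21, 0, 1.571], TCP at [0.243, 0.549, 0.405] pointing down, gripper open.
Joint ranges: [-2.67, 2.67], [-0.69, 1.73], [-1.03, 1.25], [-2.08, 2.16], [-1.42, 1.45], [-3.14, 3.14]. Speed limits (rad/s): [2.39, 2.39, 3.01, 3.14, 3.14, 3.14].

### API

Orientations are given as a rotation vector (axis times angle).
In Python, from bench import readout, vision, arm gives the robot as it stands.
- The arm moves only by the tool jog_arm, never from a script. Its argument "targets" is a list of rows, each a list of 7 numbers: the opening, from 0 (shut) to 1 (fully open), then the shift along the world's x, y, z in m, then the turn, a rotation vector about the world's x, y, z in rad. In form: [[fingers, tx, ty, tz, rx, ry, rz], ...]. A call has 1 to 20 rows; each row shifts and turns the commanded pose from where the row before left it; what a row does not reach is not made up. A row lasts 1/10 s, in which the tool goes at most 50 mm and 8.59 degrees, less where a joint would pass 70% of its speed; a pose out of reach is approached as far as the arm can. A call is refused whole if a number of a shift passes 0.05 or a number of a turn 0.15, either way. A call with a gripper value outside its range is refused whole. The fingers move at their own pace and stop on an object; the grip force is fixed at half the most. Time passes only in rows, so rows that do not move let the fingers close. It gives the time, the measured TCP pose, the force, the opening and the grip force at its end, in the units of the state.
- readout.state(): the state, without advancing time (a new reading comes with each control period).
- vision.camera(name): name is "side" or "top"; returns a dict with "pixels" (400x640x3 uint8, red, green, blue), "fx", "fy", "cx", "cy" (pixels), "R" (3x3) and "t" (3): a world point X has camera coordinates R X + t. Camera axes: x right, y down, z forward; pixel columns grow to the right and rows downward; lengths in m; the calibration is good to about 2 mm. A picture is of the moment at which its call begins. There is no depth.
- arm.sign_off(): hands the job in; it is judged then, once.
The state is a dict: "time": time; "joints": joint angles; "qvel": joint speeds; "joint_efforts": joint torques, N m; "tcp_pos": TCP position; "orientation": TCP orientation; "wrist_force": force on the tool from outside, world axes, zero at the start; "wrist_torque": the same for the moment, N m; "width": opening from 0.0 (shut) to 1.0 (fully open); "gripper_force": force on a finger pad.
Only numpy, scipy, OpenCV 4.12 (cv2) and the standard library are available. Lean on these libraries where they do the work, as an engineer would, in place of code of your own. Each camera call takes 0.05 s, during which the arm holds its last target. There are 200 camera calls.

### The job

Take the barrel mallet from its cradle and knock the release pin of the punch holder fully down with it, which draws back the catch, then lay the mallet back in its cradle as it was. Then draw the hole punch up out of the holder, lean it over to about 45 degrees from upright (cutting edge still lower than the handle) and keep it raised with the cutting edge at least 15 cm above the bench; the program finishes while the hand is holding the punch still like that. Keep the hand itself off the pin and the holder, and do not shift the other things on the bench.

Things in the scene. Friction and masses are not known exactly. Their poses are not given: they have to be found in the camera images.
- mallet: Barrel mallet lying level in its cradle, 0.2-0.4 kg: white round head 46 mm dia, 85 mm long; dark handle 24 mm dia, 130 mm long, in line. Origin on the axis at mid-head, starts 60 mm above the bench; x runs from handle to head (head x -42.5 to 42.5, handle to -172.5 mm). Handle points roughly to the robot. Balances near the head's handle end. The barrel's round side strikes.
- cradle: Wooden cradle fixed to the bench, base 200 x 70 x 12 mm; origin under its centre, x along it (as the mallet's), z up. V rest (x 45 to 75 mm, 41 mm wide, up to 43 mm high) under mid-head; handle fork at x = -65 mm: 16 mm thick, slot 31 mm wide, slot floor 47.5 mm high, prongs 10 mm thick, tops 70 mm high. Free room for fingers beside the head.
- mallet_rest (a point): Point of the cradle where the mallet's origin (middle of the head) rests: x = 60 mm, z = 60 mm in the cradle's frame.
- holder: Dark steel bar fixed to the bench, 70 (x) x 200 (y) x 55 mm high; origin under its centre, z up. At y = +65 mm a socket 23 mm square, 50 mm deep, holds the punch; at y = -61 mm the release pin stands on a grey housing (44 x 50 mm, top at z 71 mm). Between them a catch bar (z 63-69 mm) overlaps the punch's collar by 5 mm and locks it in until the pin is down.
- pin_place (a point): Centre of the top of the release pin when it is fully up (fixed to the holder, it does not follow the pin): x = 0, y = -61 mm, z = 91 mm in the holder's frame. The pin has a round steel head 18 mm in diameter.
- pin (a joint): How far the release pin is pushed down, in m: 0 fully up, 0.010 fully down at a hard stop. It is stiff and lightly sprung: it takes about 4 to 6 N and stays where it is driven. The catch draws back as far as the pin goes down.
- punch: Hole punch, 0.15-0.3 kg, 131 mm long, upright in the socket. Origin at the centre of the cutting edge (lower end), z towards the handle: shank 18 mm square to z 45 mm, round collar 40 mm dia at z 45-51 mm, square wooden handle 24 x 24 mm at z 51-131 mm, flats along x and y. Origin starts 10 mm above the bench (collar on the holder's top); x, y as the holder's within 2 degrees.
- punch_edge (a point): Centre of the punch's cutting edge (the same point as the punch's origin).
- mug: Blue mug, bystander, 80 mm wide, 95 mm high, origin under its centre.
- buckle: Brass ring, bystander, 44 mm wide, 6 mm high, lying flat, origin under its centre.
- folder: White bone folder, bystander, a flat bar 140 x 22 x 5 mm lying along its x, origin under its centre.
- jar: Amber jar, bystander, 60 mm wide, 80 mm high, origin under its centre.
- spool: Wooden spool, bystander, 44 mm wide, 50 mm high, standing, origin under its centre.
- weight: Steel block weight, bystander, 60 x 40 x 30 mm, origin under its centre.
Things that resemble listed ones, but are neither listed nor needed, are in the scene too. There is more than one size of the mallet; the job needs the largest. Leave any pink look-alike of the holder alone.

How it is judged:
By the outcome, as a careful person would: the job done as asked, in the order asked, and still so for the second after the job is handed in, while the arm keeps its last pose, push and grip.
It also fails if it takes over 51 s, if anything falls off the work surface, if the arm or the gripper's body presses on something with over 40 N, if the wrist force passes 120 N, or if a joint passes its speed limit or range.

## Working session

There is one attempt and no reset: what is moved stays moved. The work goes in short steps, Python scripts to look and compute and a tool call to move; the robot and the scene stay as the last step left them, time stands still between calls to the robot, and variables do not carry over. Pictures are saved under pics/ and viewed, at most 12 in all, crops included, and the job is handed in when it is done.

Besides the shell and the picture viewer there is one more tool, called after ">>>" as name(argument=value, ...) on one line, values as JSON. jog_arm: Moves the arm, as the interface text tells. Its arguments: {"type":"object","properties":{"targets":{"type":"array"}},"required":["targets"]}

```bash
ls; mkdir -p pics; python3 - <<'E'
from bench import readout, vision, arm
import cv2,pickle,numpy as np
for n in("top","side"):
    c=vision.camera(n); pickle.dump(c,open(f"pics/{n}0.pkl","wb"))
    cv2.imwrite(f"pics/{n}0.png",c["pixels"][:,:,::-1])
    R=np.array(c["R"]);print(n,c["fx"],c["cx"],c["cy"],R.round(3).tolist(),(-R.T@c["t"]).round(3))
s=readout.state();print({k:np.round(v,3).tolist() for k,v in s.items()},arm.tcp_to_grasp)
E
```

```text
pics
top 388.2560986696744 311.64644710809023 196.28216912520426 [[-0.014, -1.0, 0.017], [-0.985, 0.01, -0.172], [0.172, -0.019, -0.985]] [ 0.315 -0.045  1.204]
side 457.6753860994688 314.6826087833329 200.3035585129067 [[0.944, -0.33, 0.021], [-0.202, -0.625, -0.754], [0.262, 0.707, -0.657]] [ 0.126 -1.098  1.064]
{'time': 0.1, 'joints': [1.154, 0.314, -0.048, 1.21, 0.0, 1.571], 'qvel': [-0.001, -0.004, 0.003, -0.001, -0.0, -0.001], 'joint_efforts': [-0.0, -54.077, 34.054, 0.011, -0.0, -0.0], 'tcp_pos': [0.243, 0.548, 0.404], 'orientation': [-0.65, -3.073, 0.002], 'wrist_force': [-0.75, -0.091, -0.599], 'wrist_torque': [-0.017, -0.038, -0.029], 'gripper_force': 0.0, 'width': 0.998} 0.1547
```

View pics/top0.png

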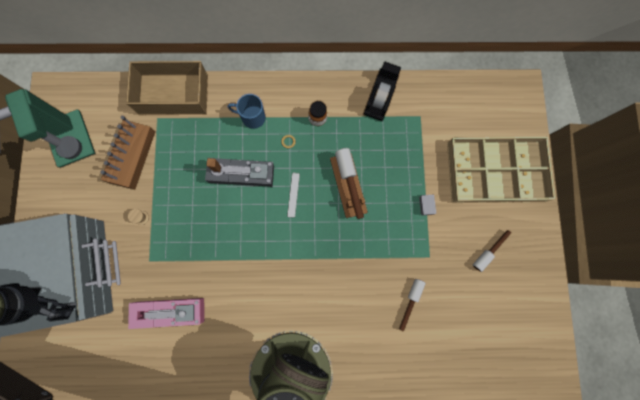

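View pics/side0.png

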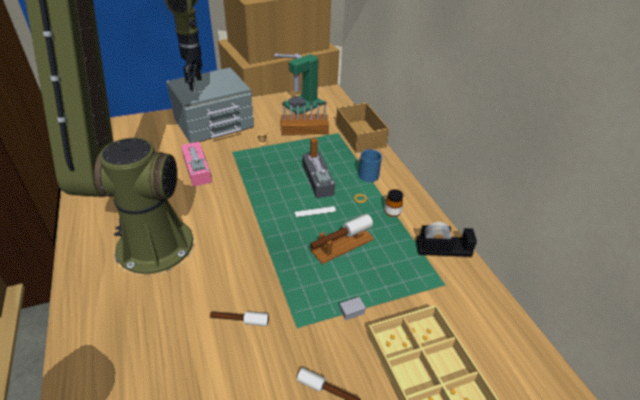

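Top view: the mallet candidates are the one in the cradle at (347,180) and two smaller loose ones at (412,303) and (492,250). The holder candidates are the dark one at (240,172) and the pink one at (165,313). I choose the cradle mallet and the dark holder, and will check both in one close crop.

```bash
python3 - <<'E'
import cv2,numpy as np
t=cv2.imread("pics/top0.png");s=cv2.imread("pics/side0.png")
r=lambda im,x,y:cv2.resize(im[y:y+75,x:x+100],(400,300),interpolation=cv2.INTER_CUBIC)
cv2.imwrite("pics/crop.png",np.vstack([np.hstack([r(t,195,135),r(t,300,145)]),np.hstack([r(s,280,130),r(s,290,200)])]))
E
```

```text
(no output)
```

View pics/crop.png

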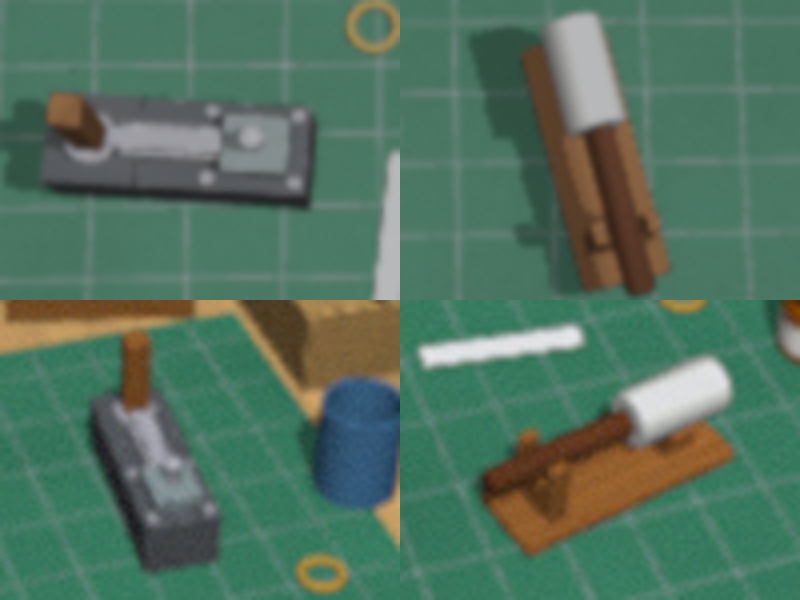

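The crop shows the full-size mallet lying in its cradle (top head about (347,163), handle end (360,217)). The dark holder has its pin head at top (257.8,169) / side (323,170.8) and the punch handle top at top (211.3,161.3) / side (314,140).

```bash
cat > h.py <<'E'
import numpy as np,cv2,pickle
def ray(c,p):
    R=np.array(c["R"]);d=R.T@np.array([(p[0]-c["cx"])/c["fx"],(p[1]-c["cy"])/c["fy"],1]);return -R.T@np.array(c["t"]),d/np.linalg.norm(d)
def onz(c,p,z):
    o,d=ray(c,p);return o+d*(z-o[2])/d[2]
def tri(c1,p1,c2,p2):
    (o,d),(q,e)=ray(c1,p1),ray(c2,p2)
    s=np.linalg.lstsq(np.c_[d,-e],q-o,rcond=None)[0];a,b=o+d*s[0],q+e*s[1]
    return (a+b)/2,np.linalg.norm(a-b)
def proj(c,X):
    v=np.array(c["R"])@X+np.array(c["t"]);return np.array([c["fx"]*v[0]/v[2]+c["cx"],c["fy"]*v[1]/v[2]+c["cy"]])
def rect(im,lo,hi,box):
    x0,y0,x1,y1=box;m=cv2.inRange(cv2.cvtColor(im,cv2.COLOR_RGB2HSV)[y0:y1,x0:x1],lo,hi)
    k=max(cv2.findContours(m,cv2.RETR_EXTERNAL,cv2.CHAIN_APPROX_NONE)[0],key=cv2.contourArea)
    r=cv2.minAreaRect(k);return np.array(r[0])+[x0,y0],cv2.boxPoints(r)+[x0,y0],r
E
python3 - <<'E'
from h import *
T,S=[pickle.load(open(f"pics/{n}0.pkl","rb")) for n in("top","side")]
np.set_printoptions(precision=4,suppress=True)
print("pin",onz(T,(257.75,169),.091),onz(S,(323,170.75),.091),tri(T,(257.75,169),S,(323,170.75)))
print("punchtop",onz(T,(211.3,161.3),.141),onz(S,(314,140),.141),tri(T,(211.3,161.3),S,(314,140)))
a=rect(T["pixels"],(0,0,140),(180,60,255),(325,140,375,190));b=rect(S["pixels"],(0,0,140),(180,60,255),(335,210,380,250))
print(a,b);print("head",onz(T,a[0],.06),onz(S,b[0],.06),tri(T,a[0],S,b[0]))
# handle end, top view
h=rect(T["pixels"],(0,0,0),(12,255,75),(330,170,375,222));print(h)
print("handle mid", onz(T,h[0],.06))
print("handle end by crop",onz(T,(300+241/4,145+290/4),.06),onz(S,(290+487/4,200+185/4),.06), tri(T,(300+241/4,145+290/4),S,(290+487/4,200+185/4)))
print("cradle base corners",[onz(T,(300+x/4,145+y/4),.012) for x,y in((523,52),(588,288),(668,268))for x in[x-400]])
# holder top corners z=.055
print("holder",[onz(T,(195+x/4,135+y/4),.055) for x,y in((50,95),(315,110),(308,200),(45,184))])
for n,z,p in(("buckle",.003,(288,142)),("folder",.0025,(294,195)),("mug",.05,(251,111))):print(n,onz(T,p,z))
E
```

```text
pin [0.5929 0.091  0.091 ] [0.5941 0.0885 0.091 ] (array([0.5943, 0.0911, 0.0889]), np.float64(0.0016981269866005813))
punchtop [0.6039 0.2155 0.141 ] [0.6018 0.2093 0.141 ] (array([0.605 , 0.2168, 0.1357]), np.float64(0.0007389938625901309))
(array([346.4118, 161.6471]), array([[337.1176, 149.4706],
       [348.8824, 146.5294],
       [355.7059, 173.8235],
       [343.9412, 176.7647]]), ((21.41176414489746, 21.64706039428711), (28.134132385253906, 12.126781463623047), 75.96376037597656)) (array([359.3041, 223.3093]), array([[344.299 , 222.4227],
       [368.701 , 211.5773],
       [374.3093, 224.1959],
       [349.9072, 235.0412]]), ((24.304122924804688, 13.309279441833496), (13.808708190917969, 26.70360565185547), 66.03751373291016))
head [ 0.6211 -0.1743  0.06  ] [ 0.6247 -0.1658  0.06  ] (array([ 0.6197, -0.1736,  0.0684]), np.float64(0.001606754044620565))
(array([351.9395, 197.5156]), array([[345.6068, 178.1015],
       [348.0868, 177.4615],
       [358.2722, 216.9298],
       [355.7922, 217.5698]]), ((21.939510345458984, 27.515609741210938), (40.7613525390625, 2.5612494945526123), 75.52970886230469))
handle mid [ 0.5101 -0.1877  0.06  ]
handle end by crop [ 0.4496 -0.2106  0.06  ] [ 0.7356 -0.3065  0.06  ] (array([ 0.5777, -0.2779,  0.0843]), np.float64(0.2934841918146484))
cradle base corners [array([ 0.6463, -0.1303,  0.012 ]), array([ 0.4573, -0.1765,  0.012 ]), array([ 0.4722, -0.2391,  0.012 ])]
holder [array([0.6353, 0.2483, 0.055 ]), array([0.6217, 0.0469, 0.055 ]), array([0.5518, 0.052 , 0.055 ]), array([0.5661, 0.2498, 0.055 ])]
buckle [0.7032 0.0056 0.003 ]
folder [ 0.5299 -0.0127  0.0025]
mug [0.7899 0.119  0.05  ]
```

```bash
python3 - <<'E'
import numpy as np
from bench import readout
from scipy.spatial.transform import Rotation as R
r=R.from_rotvec(readout.state()["orientation"]).as_matrix();print(r.round(3), "y yaw",np.degrees(np.arctan2(r[1,1],r[0,1])), "want 103.7 or -76.3")
E
```

```text
[[-0.914  0.405 -0.001]
 [ 0.405  0.914 -0.001]
 [ 0.    -0.002 -1.   ]] y yaw 66.11579853713117 want 103.7 or -76.3
```

>>> jog_arm(targets=[[1, 0.02, -0.04, 0, 0, 0, 0.036], [1, 0.02, -0.04, 0, 0, 0, 0.036], [1, 0.02, -0.04, 0, 0, 0, 0.036], [1, 0.02, -0.04, 0, 0, 0, 0.036], [1, 0.02, -0.04, 0, 0, 0, 0.036], [1, 0.02, -0.04, 0, 0, 0, 0.036], [1, 0.02, -0.04, 0, 0, 0, 0.036], [1, 0.02, -0.04, 0, 0, 0, 0.036], [1, 0.02, -0.04, 0, 0, 0, 0.036], [1, 0.02, -0.04, 0, 0, 0, 0.036], [1, 0.02, -0.04, 0, 0, 0, 0.036], [1, 0.02, -0.04, 0, 0, 0, 0.036], [1, 0.02, -0.04, 0, 0, 0, 0.036], [1, 0.02, -0.04, 0, 0, 0, 0.036], [1, 0.02, -0.04, 0, 0, 0, 0.036], [1, 0.02, -0.04, 0, 0, 0, 0.036], [1, 0.02, -0.04, 0, 0, 0, 0.036], [1, 0.02, -0.04, 0, 0, 0, 0.044], [1, 0, 0, 0, 0, 0, 0]])

```text
time: 2.0
tcp_pos: [0.6043, -0.1758, 0.4032]
orientation: [0.368, -3.119, 0.002]
wrist_force: [-0.1, -0.1, 0.5]
width: 0.997
gripper_force: 0.0
```

```bash
cat > st.py <<'E'
import numpy as np
from bench import readout
from scipy.spatial.transform import Rotation as R
s=readout.state();r=R.from_rotvec(s["orientation"]).as_matrix()
print({k:np.round(s[k],3).tolist() for k in("time","joints","tcp_pos","wrist_force","width","gripper_force")},"yaw",np.degrees(np.arctan2(r[1,1],r[0,1])).round(2),"z",r[:,2].round(3))
E
python3 st.py
```

```text
{'time': 2.0, 'joints': [-0.283, 0.37, 0.029, 1.229, -0.002, -0.518], 'tcp_pos': [0.604, -0.176, 0.403], 'wrist_force': [-0.078, -0.135, 0.54], 'width': 0.997, 'gripper_force': 0.0} yaw 103.47 z [-0.    -0.001 -1.   ]
```

>>> jog_arm(targets=[[1, 0, 0, -0.035, 0, 0, 0.004], [1, 0, 0, -0.035, 0, 0, 0], [1, 0, 0, -0.033, 0, 0, 0], [1, 0, 0, 0, 0, 0, 0]])

```text
time: 2.4
tcp_pos: [0.6003, -0.1703, 0.2965]
orientation: [0.38, -3.11, -0.006]
wrist_force: [-0.9, 0.0, 0.6]
width: 1.006
gripper_force: 0.0
```

```bash
cat > look.py <<'E'
import sys,cv2,pickle,numpy as np
from bench import vision
n,x,y,w,u,v=sys.argv[1],*map(int,sys.argv[2:])  # tag, top crop corner, width, side crop corner
o=[]
for c,a,b in(("top",x,y),("side",u,v)):
    k=vision.camera(c);pickle.dump(k,open(f"pics/{c}{n}.pkl","wb"))
    o.append(cv2.resize(k["pixels"][b:b+int(w*1.2),a:a+w,::-1],(400,480),interpolation=cv2.INTER_CUBIC))
cv2.imwrite(f"pics/{n}.png",np.hstack(o))
E
python3 look.py 1 300 130 100 300 150; python3 st.py
```

```text
{'time': 2.5, 'joints': [-0.276, 0.419, -0.136, 1.017, 0.0, -0.52], 'tcp_pos': [0.603, -0.171, 0.302], 'wrist_force': [0.571, -0.806, 0.822], 'width': 0.997, 'gripper_force': 0.0} yaw 103.95 z [-0.002  0.001 -1.   ]
```

View pics/1.png

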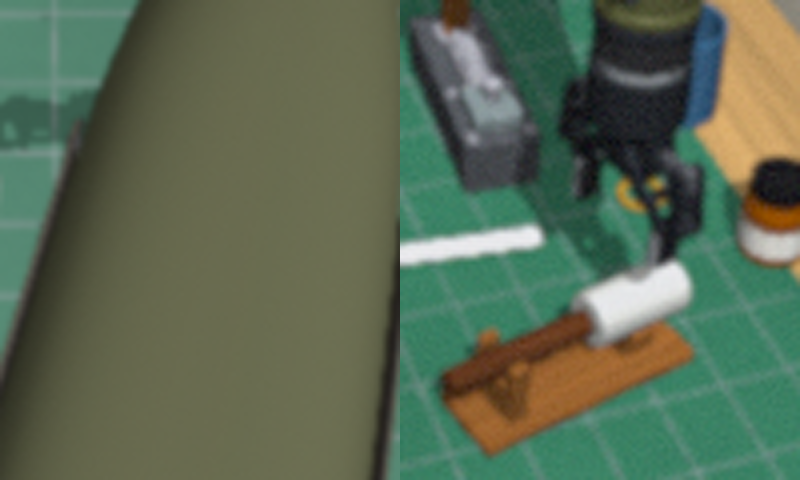

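The top view is blocked by the arm. The side view shows the gripper straddling directly above the head (side about (363,225)), so I descend.

>>> jog_arm(targets=[[1, 0, -0.004, -0.03, 0, 0, 0], [1, 0, 0, -0.03, 0, 0, 0], [1, 0, 0, -0.02, 0, 0, 0], [1, 0, 0, -0.005, 0, 0, 0], [0.7, 0, 0, 0, 0, 0, 0], [0.62, 0, 0, 0, 0, 0, 0], [0.6, 0, 0, 0, 0, 0, 0], [0.6, 0, 0, 0, 0, 0, 0]])

```text
time: 3.3
tcp_pos: [0.6035, -0.1755, 0.2181]
orientation: [-0.381, 3.116, -0.001]
wrist_force: [0.9, 0.6, 0.0]
width: 0.6
gripper_force: 0.0
```

```bash
python3 st.py
```

```text
{'time': 3.3, 'joints': [-0.283, 0.493, -0.229, 0.847, -0.0, -0.526], 'tcp_pos': [0.604, -0.176, 0.218], 'wrist_force': [0.933, 0.586, 0.028], 'width': 0.6, 'gripper_force': 0.0} yaw 103.94 z [ 0.002 -0.001 -1.   ]
```

>>> jog_arm(targets=[[0.55, 0, 0, 0, 0, 0, 0], [0.5, 0, 0, 0, 0, 0, 0], [0.3, 0, 0, 0, 0, 0, 0], [0.3, 0, 0, 0, 0, 0, 0], [0.3, 0, 0, 0, 0, 0, 0]])

```text
time: 3.8
tcp_pos: [0.603, -0.1747, 0.2178]
orientation: [-0.382, 3.117, 0.003]
wrist_force: [-2.4, 4.3, 8.4]
width: 0.518
gripper_force: 60.2
```

```bash
python3 st.py
```

```text
{'time': 3.8, 'joints': [-0.282, 0.493, -0.23, 0.848, 0.002, -0.526], 'tcp_pos': [0.603, -0.175, 0.218], 'wrist_force': [-2.361, 4.317, 8.428], 'width': 0.518, 'gripper_force': 60.211} yaw 103.96 z [ 0.001  0.002 -1.   ]
```

>>> jog_arm(targets=[[0.3, 0, 0, 0.005, 0, 0, 0], [0.3, 0, 0, 0.015, 0, 0, 0], [0.3, 0, 0, 0.025, 0, 0, 0], [0.3, 0, 0, 0.03, 0, 0, 0], [0.3, 0, 0, 0.025, 0, 0, 0], [0.3, 0, 0, 0, 0, 0, 0], [0.3, 0, 0, 0, 0, 0, 0]])

```text
time: 4.5
tcp_pos: [0.603, -0.1756, 0.3171]
orientation: [-0.381, 3.117, -0.001]
wrist_force: [-0.9, 0.2, -3.5]
width: 0.52
gripper_force: 61.7
```

```bash
python3 st.py;python3 look.py 2 300 130 100 300 150
```

```text
{'time': 4.5, 'joints': [-0.283, 0.41, -0.113, 1.047, -0.0, -0.526], 'tcp_pos': [0.603, -0.176, 0.317], 'wrist_force': [-0.913, 0.228, -3.533], 'width': 0.52, 'gripper_force': 61.729} yaw 103.92 z [ 0.001 -0.001 -1.   ]
```

View pics/2.png

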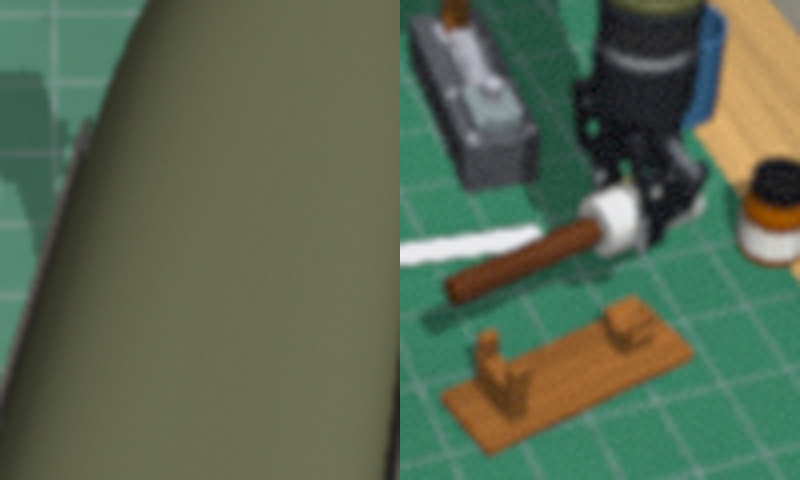

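The side view shows the mallet held level in the fingers with the cradle empty below. Next I move over the pin.

>>> jog_arm(targets=[[0.3, 0, 0.02, 0.01, 0, 0, 0], [0.3, -0.001, 0.03, 0, 0, 0, 0], [0.3, -0.001, 0.03, 0, 0, 0, 0], [0.3, -0.001, 0.03, 0, 0, 0, 0], [0.3, -0.001, 0.03, 0, 0, 0, 0], [0.3, -0.001, 0.03, 0, 0, 0, 0], [0.3, -0.001, 0.03, 0, 0, 0, 0], [0.3, -0.001, 0.03, 0, 0, 0, 0], [0.3, -0.002, 0.02, 0, 0, 0, 0], [0.3, -0.001, 0.015, 0, 0, 0, 0], [0.3, 0, 0, -0.02, 0, 0, 0], [0.3, 0, 0, -0.02, 0, 0, 0], [0.3, 0, 0, 0, 0, 0, 0], [0.3, 0, 0, 0, 0, 0, 0]])

```text
time: 6.0
tcp_pos: [0.5925, 0.0893, 0.286]
orientation: [0.38, -3.116, 0.0]
wrist_force: [0.3, 0.3, -3.7]
width: 0.519
gripper_force: 62.1
```

```bash
python3 st.py;python3 look.py 3 200 120 100 280 110
```

```text
{'time': 6.0, 'joints': [0.15, 0.384, -0.227, 0.962, -0.0, -0.093], 'tcp_pos': [0.592, 0.089, 0.286], 'wrist_force': [0.332, 0.281, -3.665], 'width': 0.519, 'gripper_force': 62.059} yaw 103.91 z [-0.002 -0.001 -1.   ]
```

View pics/3.png

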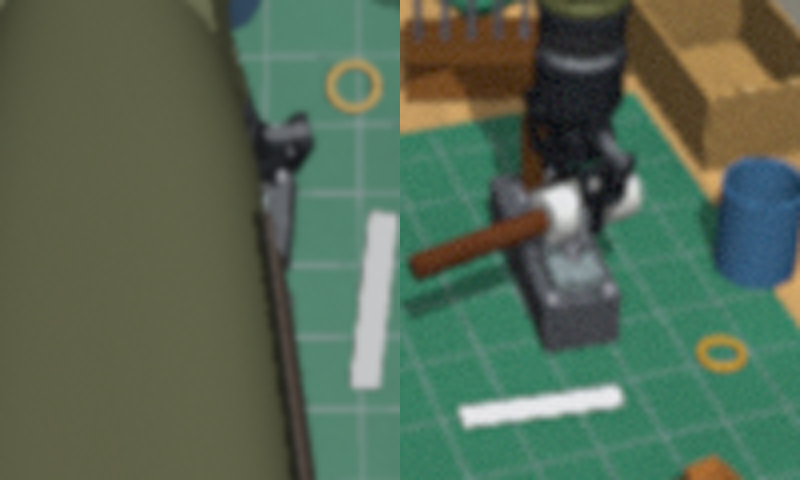

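The side view shows the barrel above the pin and the punch clear behind it. Next I press down gently.

>>> jog_arm(targets=[[0.3, 0, 0, -0.008, 0, 0, 0], [0.3, 0, 0, -0.006, 0, 0, 0], [0.3, 0, 0, -0.004, 0, 0, 0], [0.3, 0, 0, -0.003, 0, 0, 0], [0.3, 0, 0, 0, 0, 0, 0]])

```text
time: 6.6
tcp_pos: [0.593, 0.0896, 0.2655]
orientation: [-0.381, 3.118, -0.0]
wrist_force: [-0.0, 0.7, -2.7]
width: 0.519
gripper_force: 62.3
```

>>> jog_arm(targets=[[0.3, 0, 0, -0.002, 0, 0, 0], [0.3, 0, 0, -0.002, 0, 0, 0], [0.3, 0, 0, 0, 0, 0, 0]])

```text
time: 6.9
tcp_pos: [0.5929, 0.0896, 0.2619]
orientation: [-0.381, 3.118, -0.0]
wrist_force: [-0.8, -1.0, 1.4]
width: 0.521
gripper_force: 62.8
```

>>> jog_arm(targets=[[0.3, 0, 0, -0.002, 0, 0, 0], [0.3, 0, 0, 0, 0, 0, 0]])

```text
time: 7.1
tcp_pos: [0.593, 0.0896, 0.2616]
orientation: [-0.381, 3.117, 0.0]
wrist_force: [-5.3, -0.6, 14.1]
width: 0.521
gripper_force: 64.2
```

>>> jog_arm(targets=[[0.3, 0, 0, -0.002, 0, 0, 0], [0.3, 0, 0, 0, 0, 0, 0]])

```text
time: 7.3
tcp_pos: [0.593, 0.0896, 0.2614]
orientation: [-0.381, 3.116, 0.0]
wrist_force: [-10.2, -3.0, 26.9]
width: 0.519
gripper_force: 65.5
```

>>> jog_arm(targets=[[0.3, 0, 0, 0.015, 0, 0, 0], [0.3, 0, 0, 0.03, 0, 0, 0], [0.3, 0, -0.02, 0.02, 0, 0, 0], [0.3, 0, -0.04, 0, 0, 0, 0], [0.3, 0, -0.04, 0, 0, 0, 0], [0.3, 0, -0.04, 0, 0, 0, 0], [0.3, 0, -0.04, 0, 0, 0, 0], [0.3, 0, -0.02, 0, 0, 0, 0], [0.3, 0, 0, 0, 0, 0, 0]])

```text
time: 8.2
tcp_pos: [0.5925, -0.1131, 0.3219]
orientation: [0.375, -3.118, 0.001]
wrist_force: [0.6, -0.2, -2.6]
width: 0.519
gripper_force: 62.3
```

```bash
python3 st.py; python3 look.py 4 200 140 80 280 120
```

```text
{'time': 8.2, 'joints': [-0.188, 0.363, -0.17, 1.039, -0.001, -0.428], 'tcp_pos': [0.592, -0.113, 0.322], 'wrist_force': [0.594, -0.174, -2.611], 'width': 0.519, 'gripper_force': 62.272} yaw 103.71 z [-0.001 -0.001 -1.   ]
```

View pics/4.png

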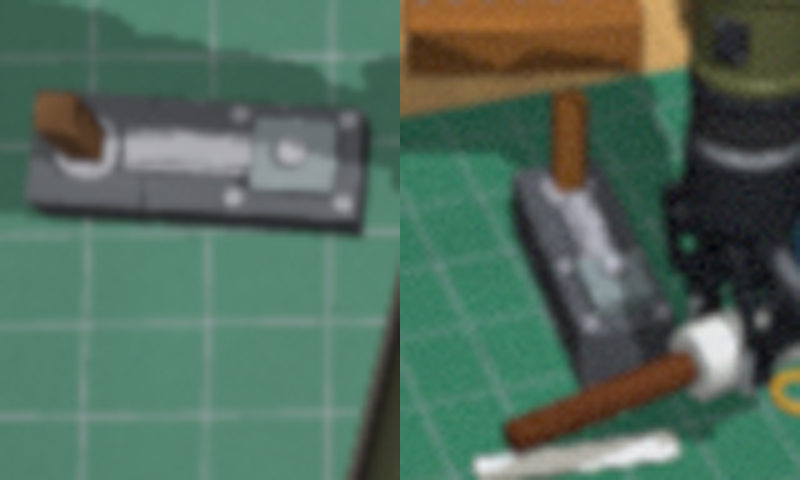

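The top view shows the catch bar drawn back: its left end moved from 221 to 225 px, about 10 mm, and the collar ring at (216,170) is clear. The pin is fully down, so I return the mallet.

>>> jog_arm(targets=[[0.3, 0.005, -0.03, 0, 0, 0, 0], [0.3, 0.005, -0.03, 0, 0, 0, 0], [0.3, 0, -0.005, 0, 0, 0, 0], [0.3, 0, 0, 0, 0, 0, 0], [0.3, 0, 0, -0.03, 0, 0, 0], [0.3, 0, 0, -0.03, 0, 0, 0], [0.3, 0, 0, -0.02, 0, 0, 0], [0.3, 0, 0, -0.01, 0, 0, 0], [0.3, 0, 0, -0.01, 0, 0, 0], [0.3, 0, 0, 0, 0, 0, 0]])

```text
time: 9.3
tcp_pos: [0.6026, -0.1745, 0.2219]
orientation: [0.382, -3.117, -0.001]
wrist_force: [-1.0, 0.4, -3.3]
width: 0.518
gripper_force: 62.6
```

>>> jog_arm(targets=[[0.3, 0, 0, -0.003, 0, 0, 0], [0.3, 0, 0, -0.002, 0, 0, 0], [0.3, 0, 0, 0, 0, 0, 0]])

```text
time: 9.6
tcp_pos: [0.6035, -0.1754, 0.2187]
orientation: [-0.381, 3.117, -0.001]
wrist_force: [0.3, 0.3, -2.1]
width: 0.519
gripper_force: 62.8
```

```bash
python3 st.py
```

```text
{'time': 9.6, 'joints': [-0.283, 0.493, -0.228, 0.848, 0.0, -0.526], 'tcp_pos': [0.603, -0.175, 0.219], 'wrist_force': [0.312, 0.324, -2.074], 'width': 0.519, 'gripper_force': 62.783} yaw 103.93 z [ 0.002 -0.    -1.   ]
```

>>> jog_arm(targets=[[0.3, 0, 0, -0.001, 0, 0, 0], [0.3, 0, 0, 0, 0, 0, 0], [0.56, 0, 0, 0, 0, 0, 0], [0.6, 0, 0, 0, 0, 0, 0], [0.7, 0, 0, 0, 0, 0, 0], [1, 0, 0, 0, 0, 0, 0], [1, 0, 0, 0, 0, 0, 0], [1, 0, 0, 0.02, 0, 0, 0], [1, 0, 0, 0.04, 0, 0, 0], [1, 0, 0, 0.045, 0, 0, 0], [1, 0, 0.04, 0.03, 0, 0, -0.09], [1, 0, 0.04, 0.02, 0, 0, -0.09], [1, 0, 0.05, 0.01, 0, 0, -0.09], [1, 0, 0.05, 0.01, 0, 0, -0.04], [1, 0, 0.05, 0, 0, 0, 0], [1, 0, 0.05, 0, 0, 0, 0], [1, 0, 0, 0, 0, 0, 0]])

```text
time: 11.3
tcp_pos: [0.6025, 0.1082, 0.3913]
orientation: [0.094, 3.14, 0.004]
wrist_force: [-0.3, -0.7, 1.0]
width: 1.0
gripper_force: 0.0
```

```bash
python3 st.py; python3 look.py 5 300 130 100 300 150; python3 - <<'E'
from h import *
np.set_printoptions(precision=3,suppress=True)
for n in"05":
    T,S=[pickle.load(open(f"pics/{c}{n}.pkl","rb")) for c in("top","side")]
    for c,b in((T,(325,140,375,190)),(S,(335,205,385,250))):
        a=rect(c["pixels"],(0,0,140),(180,60,255),b);print(n,a[0],a[2][1:],onz(c,a[0],.06))
E
```

```text
{'time': 11.3, 'joints': [0.177, 0.341, -0.039, 1.19, 0.002, 0.237], 'tcp_pos': [0.603, 0.108, 0.391], 'wrist_force': [-0.27, -0.735, 1.026], 'width': 1.0, 'gripper_force': 0.0} yaw 86.57 z [ 0.     0.002 -1.   ]
0 [346.412 161.647] ((28.134132385253906, 12.126781463623047), 75.96376037597656) [ 0.621 -0.174  0.06 ]
0 [359.304 223.309] ((13.808708190917969, 26.70360565185547), 66.03751373291016) [ 0.625 -0.166  0.06 ]
5 [346.235 161.941] ((29.589345932006836, 13.096923828125), 75.96376037597656) [ 0.62  -0.174  0.06 ]
5 [359.276 223.31 ] ((14.181096076965332, 26.786516189575195), 66.80140686035156) [ 0.625 -0.166  0.06 ]
```

View pics/5.png

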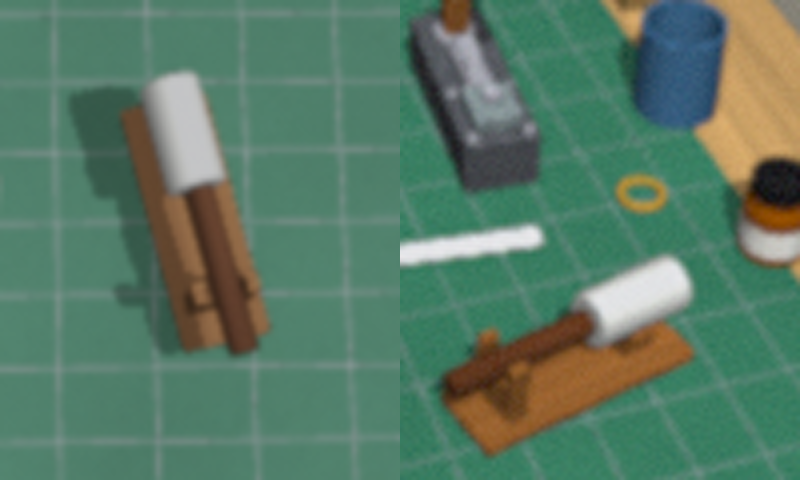

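The mallet is back in the cradle as before, with its head centroid within 0.4 px in both views. Next is the punch.

>>> jog_arm(targets=[[1, 0.001, 0.04, 0, 0, 0, -0.007], [1, 0, 0.04, 0, 0, 0, 0], [1, 0, 0.03, 0, 0, 0, 0], [1, 0, 0, -0.04, 0, 0, 0], [1, 0, 0, -0.04, 0, 0, 0], [1, 0, 0, -0.03, 0, 0, 0], [0.8, 0, 0, -0.015, 0, 0, 0], [0.6, 0, 0, -0.007, 0, 0, 0], [0.45, 0, 0, 0, 0, 0, 0], [0.4, 0, 0, 0, 0, 0, 0], [0.36, 0, 0, 0, 0, 0, 0], [0.36, 0, 0, 0, 0, 0, 0]])

```text
time: 12.6
tcp_pos: [0.6045, 0.2128, 0.2606]
orientation: [0.116, 3.137, 0.001]
wrist_force: [-0.5, -0.0, 0.3]
width: 0.359
gripper_force: 0.2
```

```bash
python3 st.py; python3 look.py 6 180 130 80 280 100
```

```text
{'time': 12.6, 'joints': [0.338, 0.475, -0.15, 0.943, 0.0, 0.412], 'tcp_pos': [0.605, 0.213, 0.261], 'wrist_force': [-0.531, -0.029, 0.325], 'width': 0.359, 'gripper_force': 0.218} yaw 85.77 z [ 0.002  0.001 -1.   ]
```

View pics/6.png

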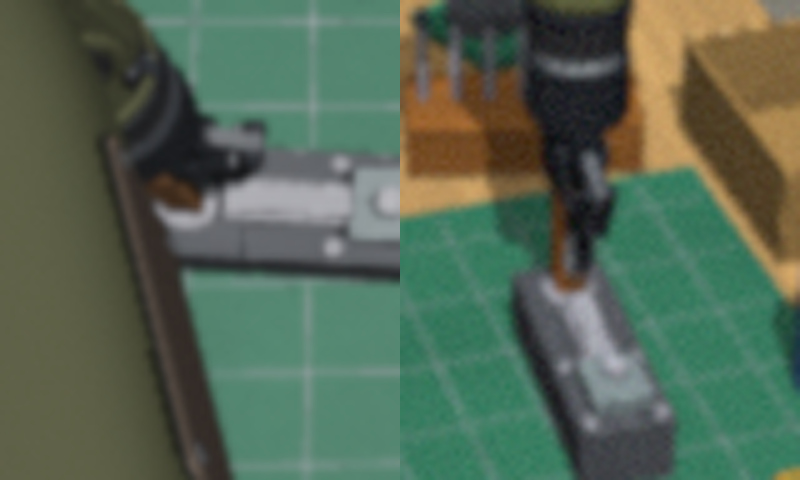

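```bash
python3 - <<'E'
from h import *
np.set_printoptions(precision=4,suppress=True)
T,S=[pickle.load(open(f"pics/{n}0.pkl","rb")) for n in("top","side")]
print(onz(T,(217.6,171),.061),onz(S,(314.2,156.5),.061),tri(T,(217.6,171),S,(314.2,156.5)))
# handle mask in side view: centreline
m=cv2.inRange(cv2.cvtColor(S["pixels"],cv2.COLOR_RGB2HSV)[135:160,305:325],(3,110,50),(22,255,255))
for i,r in enumerate(m):
    k=np.flatnonzero(r); 
    if len(k):print(135+i,305+k.min(),305+k.max(),end=";")
print()
for x,y in((.604,.2155),(.598,.2155),(.61,.2155)):
  for z in(.061,.1,.141):print(x,z,proj(T,np.array([x,y,z])),proj(S,np.array([x,y,z])))
E
```

```text
[0.5953 0.2152 0.061 ] [0.6073 0.2177 0.061 ] (array([0.6001, 0.2137, 0.0639]), np.float64(0.011013513242317923))
135 305 320;136 305 316;137 305 315;138 311 315;139 311 316;140 311 316;141 311 316;142 311 316;143 311 316;144 311 316;145 311 316;146 311 316;147 311 316;148 311 316;149 311 316;150 311 316;151 311 316;152 311 316;153 310 316;154 311 316;155 311 315;156 312 314;
0.604 0.061 [217.5924 168.1855] [313.5632 156.9804]
0.604 0.1 [214.6282 164.9316] [313.772 148.347]
0.604 0.141 [211.2872 161.2641] [313.9984 138.9837]
0.598 0.061 [217.5366 170.1222] [312.0479 157.2646]
0.598 0.1 [214.5678 166.9311] [312.2338 148.6274]
0.598 0.141 [211.2213 163.3341] [312.4355 139.2598]
0.61 0.061 [217.6482 166.2521] [315.0758 156.6967]
0.61 0.1 [214.6886 162.9357] [315.3073 148.0671]
0.61 0.141 [211.353  159.1979] [315.5584 138.7081]
```

The side-view handle centreline (col 313.5) agrees with x = 0.604, so the grasp is centred and I close.

>>> jog_arm(targets=[[0.32, 0, 0, 0, 0, 0, 0], [0.28, 0, 0, 0, 0, 0, 0], [0.15, 0, 0, 0, 0, 0, 0], [0.1, 0, 0, 0, 0, 0, 0], [0.1, 0, 0, 0, 0, 0, 0]])

```text
time: 13.2
tcp_pos: [0.6041, 0.2133, 0.2599]
orientation: [0.115, 3.139, 0.003]
wrist_force: [0.1, 4.8, 4.2]
width: 0.28
gripper_force: 59.3
```

>>> jog_arm(targets=[[0.1, 0, 0, 0.004, 0, 0, 0], [0.1, 0, 0, 0.006, 0, 0, 0], [0.1, 0, 0, 0.005, 0, 0, 0]])

```text
time: 13.5
tcp_pos: [0.6032, 0.2132, 0.2729]
orientation: [-0.115, -3.136, -0.002]
wrist_force: [0.3, 6.6, -6.1]
width: 0.27
gripper_force: 59.1
```

>>> jog_arm(targets=[[0.1, 0, 0.001, 0.005, 0, 0, 0], [0.1, 0, 0.0005, 0.01, 0, 0, 0], [0.1, 0, 0, 0.01, 0, 0, 0]])

```text
time: 13.8
tcp_pos: [0.6035, 0.2136, 0.2992]
orientation: [-0.116, -3.138, 0.004]
wrist_force: [0.2, 0.1, -2.4]
width: 0.269
gripper_force: 59.8
```

>>> jog_arm(targets=[[0.1, 0, 0, 0.015, 0, 0, 0], [0.1, 0, 0, 0.02, 0, 0, 0], [0.1, 0, 0, 0.03, 0, 0, 0], [0.1, 0, 0, 0.03, 0, 0, 0], [0.1, 0, 0, 0.03, 0, 0, 0], [0.1, 0, 0, 0, 0, 0, 0], [0.1, 0, 0, 0, 0, 0, 0]])

```text
time: 14.5
tcp_pos: [0.604, 0.2136, 0.4251]
orientation: [0.117, 3.138, -0.001]
wrist_force: [0.1, -0.6, -2.4]
width: 0.273
gripper_force: 60.0
```

```bash
python3 st.py; python3 look.py 7 180 110 100 270 70
```

```text
{'time': 14.5, 'joints': [0.34, 0.385, 0.1, 1.284, -0.001, 0.415], 'tcp_pos': [0.604, 0.214, 0.425], 'wrist_force': [0.085, -0.559, -2.433], 'width': 0.273, 'gripper_force': 60.024} yaw 85.74 z [ 0.002 -0.001 -1.   ]
```

View pics/7.png

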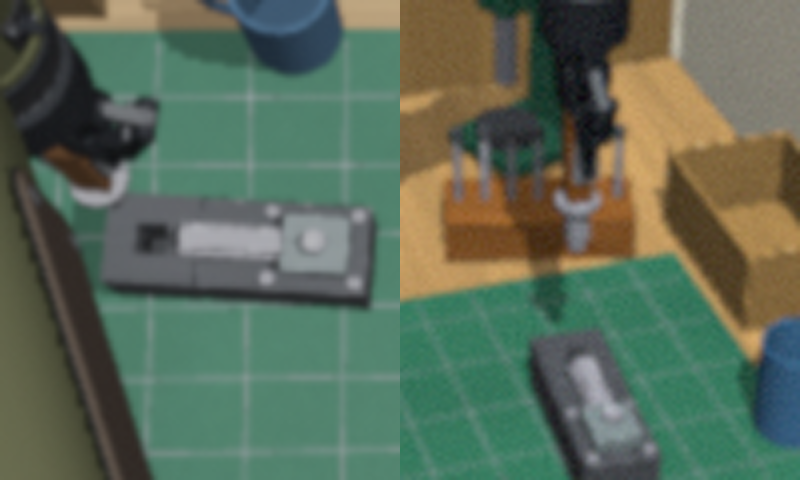

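The punch is out of the holder and the socket is empty at top (218.5,169); the edge is about 0.175 m up. Next I lean it outward.

>>> jog_arm(targets=[[0.1, 0, 0, 0.005, 0.014, -0.04, 0], [0.1, -0.008, -0.003, 0, 0.026, -0.074, 0], [0.1, -0.01, -0.004, 0, 0.026, -0.074, 0], [0.1, -0.01, -0.004, 0, 0.026, -0.074, 0], [0.1, -0.01, -0.004, 0, 0.026, -0.074, 0], [0.1, -0.01, -0.004, 0, 0.026, -0.074, 0], [0.1, -0.01, -0.004, 0, 0.026, -0.074, 0], [0.1, -0.01, -0.004, 0, 0.026, -0.074, 0], [0.1, -0.01, -0.004, 0, 0.026, -0.074, 0], [0.1, -0.01, -0.004, 0, 0.026, -0.074, 0], [0.1, 0, 0, 0, 0.014, -0.037, 0], [0.1, 0, 0, 0, 0, 0, 0], [0.1, 0, 0, 0, 0, 0, 0], [0.1, 0, 0, 0, 0, 0, 0], [0.1, 0, 0, 0, 0, 0, 0]])

```text
time: 16.1
tcp_pos: [0.5163, 0.1793, 0.4292]
orientation: [0.089, 2.383, 0.363]
wrist_force: [-0.6, 0.0, -3.0]
width: 0.268
gripper_force: 59.8
```

```bash
python3 st.py; python3 look.py 8 190 110 160 260 50
```

```text
{'time': 16.1, 'joints': [0.333, -0.144, -0.693, 0.235, 0.004, 0.409], 'tcp_pos': [0.516, 0.179, 0.429], 'wrist_force': [-0.552, 0.043, -3.044], 'width': 0.268, 'gripper_force': 59.822} yaw 92.21 z [ 0.668  0.235 -0.706]
```

View pics/8.png

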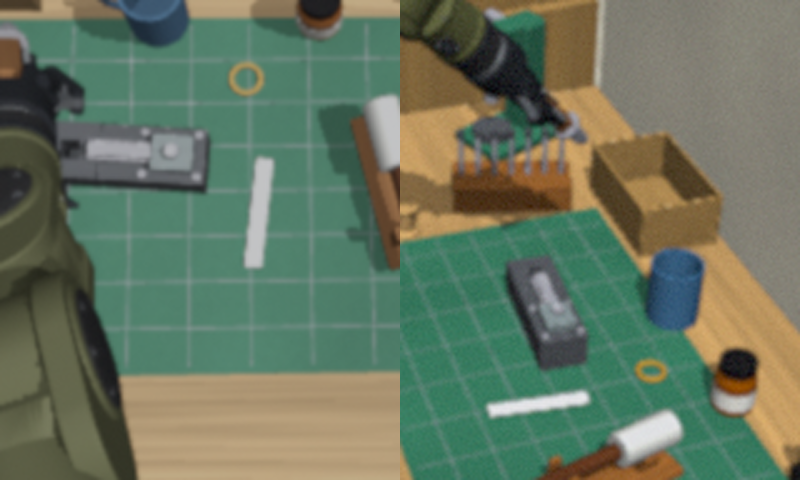

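The punch is held firmly at a 45° lean, with its edge at side (376,85) and about 0.25 m up. The bench items are undisturbed, so I hand in.

```bash
python3 -c "
from bench import arm;print(arm.sign_off())"
```

```text
the job is handed in; nothing more can be done
None
```

The job is handed in: I drove the pin down with the mallet and laid the mallet back in its cradle, and the arm now holds the punch still at about 45°, with its cutting edge about 25 cm above the bench, after about 16 s of the 51 s.

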